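# Register a blank in the corner of a screen-printing press

### The job

Register the loose rectangular white blank on the printing press: with the fingertips push it across the press base flat against the long guide rail, then slide it along the rail, keeping it against the rail, all the way into the corner pocket of the side stop, so that it sits flush with both rail and stop. It stays lying flat on the base the whole time, never lifted or tipped; leave the other things where they are.

Things in the scene. Friction and masses are not known exactly. Their poses are not given: they have to be found in the camera images.
- blank_center (a point): centre (5 mm above the base) of the loose rectangular white acrylic blank, 50 mm (its x) by 76 mm (its y) by 10 mm thick (z), about 45 g. It starts flat on the press base on the robot's side of the rail, its centre 55 to 83 mm from the rail's face and askew by up to 0.5 rad, with its centre 105 to 165 mm farther along the rail than its final place; either end may lead
- pocket (a point): corner where the rail's face meets the stop's face, at the level of the base's top (flat black board 50 mm above the table, 340 mm wide, 250 mm of it on the robot's side of the rail). x points square into the rail, away from the robot; y runs along the rail away from the stop; z up. Press, rail and stop are rigid and share this yaw. A blank fully home has its centre at x -25, y +38, z +5 mm here
- rail_mid (a point): point on the long straight aluminium guide rail: on its face (the side towards the robot), at the level of the base's top, 45 mm along the rail from the press's middle; axes as at the pocket. The rail is 6 mm high, 20 mm wide and 360 mm long (180 mm each way from here), with low screw heads to 9 mm
- keeper_tip (a point): outer end of the keeper, at the level of the base's top; axes as at the pocket. The side stop is an aluminium bar 6 mm high (screw heads to 12 mm) that leaves the rail squarely (pocket x 0 to -67 mm, its face at y = 0); its short keeper, 14 mm wide and 6 mm high, runs parallel to the rail (x -53 to -67 mm) to y +28 mm, its tip bevelled. The pocket is so 53 mm wide, open towards +y
- screen_top (a point): middle of the top edge of the raised, fixed screen frame, about 0.33 m above the table; the frame (220 mm wide) leans outwards, away from the rail and blank, and rises from a clamp with black knobs at the press's end on the stop's side, at least 110 mm beyond the stop's face
- ink_jar: closed ink jar, 64 mm across, 62 mm tall, standing on the press base near the keeper, on the robot's side; origin at the centre of its underside; to be left alone
- coaster_a: lower of two round white coaster blanks stacked on the press base, 80 mm across, 8 mm thick; origin at the centre of its underside; to be left alone
- coaster_b: upper of the two stacked round coaster blanks, 80 mm across, 8 mm thick; origin at the centre of its underside; to be left alone
- tape_roll: roll of masking tape lying on the table left of the press, 100 mm across, 24 mm high; origin at the centre of its underside; to be left alone
- cup: white plastic cup with a stirring stick, 76 mm across the rim, 85 mm tall (stick to 130 mm), on the table left of the press; origin at the centre of its underside; to be left alone
- cleaner_can: closed can, 66 mm across, 140 mm tall, on the table left of the press; origin at the centre of its underside; to be left alone
- squeegee: wooden squeegee with an amber blade lying flat on the table far left, about 120 x 150 x 22 mm; origin at the centre of its underside; to be left alone
- spatula: ink spatula (wooden handle, steel blade 32 mm wide), 240 mm long, 18 mm high, lying on the press base behind the rail and along it; origin at the centre of its underside; to be left alone
Things that resemble listed ones, but are neither listed nor needed, are in the scene too. Leave any brown look-alike of the part that bears blank_center alone.

How it is judged (in metres and radians):
On the way:
1. the blank lies flat against the rail, still short of the pocket (x of blank_center in the frame of pocket above -0.0275 m and angle between the x axis of blank_center and the x axis of pocket, either way round below 0.045 rad and y of blank_center in the frame of pocket above 0.068 m), for 0.1 s.
At the end, for the whole second after the job is handed in: The blank lies flat on the base and at rest in the pocket, within 2.5 mm of touching the rail and within 2.5 mm of touching the stop, square to the rail within 0.045 rad (x of blank_center in the frame of pocket between -0.0275 and -0.0235 m and angle between the x axis of blank_center and the x axis of pocket, either way round below 0.045 rad and y of blank_center in the frame of pocket between 0.0365 and 0.0405 m and z of blank_center in the frame of pocket between 0.003 and 0.007 m and angle between blank_center's own z axis and vertical below 0.08 rad and linear speed of blank below 0.01 m/s).
It fails at once if the blank is lifted, carried or tipped (its centre rises 6 mm or it tilts 0.2 rad) (z of blank_center in the frame of pocket above 0.011 m or angle between blank_center's own z axis and vertical above 0.2 rad).
It fails at once if the blank is off the rail by more than 8 mm on the last 60 mm of its way to the stop (y of blank_center in the frame of pocket below 0.098 m and x of blank_center in the frame of pocket below -0.033 m).
It fails at once if another thing is moved by more than 15 mm (distance of any of ink_jar, coaster_a, coaster_b, tape_roll, cup, cleaner_can, squeegee, spatula from where it was at the start of the episode above 0.015 m).
It also fails if it takes over 64 s, if anything falls off the work surface, if the arm or the gripper's body presses on something with over 40 N, if the wrist force passes 120 N, or if a joint passes its speed limit or range.

### The arm

A 6-joint arm with a two-finger parallel gripper is mounted at the origin on the work surface. World frame = base frame: x ahead of the robot, y to its left, z up, the work surface at z = 0. Lengths are in mm, angles in rad, forces in N, time in s.
With the tool pointing down it reaches from about 325 to 775 mm from the base axis. Payload 9.3 kg.
Tool frame: the origin (TCP) lies midway between the tips of the shut fingers; the grasp point (between the pads) lies 19 mm behind it (r.grip_depth is the distance from the TCP to the grasp point, in mm); z points along the fingers, y is the direction in which the jaws open and shut (so a half turn about z gives the same grasp; the last joint's range is limited). The gripper opens to 85 mm and grips with 20 to 120 N. Pads are 22 mm wide; open, the fingers measure 114 mm over their backs; the gripper's body (76 mm by 85 mm) begins 54 mm behind the grasp point. The pads swing forward as they close: fully open they stand 13 mm farther back than shut.
Start: joints at [-1.369, 0.259, 0.021, 1.334, 0, 1.418], TCP at [191.065, -515.743, 231.279] pointing down, gripper open.
Joint ranges: [-3.04, 3.04], [-0.91, 1.82], [-1.04, 1.36], [-1.92, 1.95], [-1.52, 1.45], [-3.14, 3.14]. Speed limits (rad/s): [2.22, 2.22, 2.79, 3.14, 3.14, 3.14].

### API

Orientations are given as a rotation vector (axis times angle).
In Python, from cell import read_state, camera, get_calibration, r gives the robot as it stands. The module is installed in compiled form; this text tells all that it offers.
- The arm moves only by the shell command python3 -m handwheel 'ROWS' [FORCE]. ROWS is JSON, a list of rows, each a list of 7 numbers: the shift along the tool's x, y, z in m, then the turn, a rotation vector about the tool's x, y, z in degrees, then the opening, from -1 (shut) to 1 (fully open). In form: [[dx, dy, dz, ax, ay, az, fingers], ...]. A call has 1 to 8 rows; each row shifts and turns the commanded pose from where the row before left it, along the tool's axes as they then stand; what a row does not reach is not made up. A row lasts 1/10 s, in which the tool goes at most 50 mm and 8.59 degrees, less where a joint would pass 70% of its speed; a pose out of reach is approached as far as the arm can. A call is refused whole if a number of a shift passes 0.05 or a number of a turn 8.59, either way. A call with a gripper value outside its range is refused whole. The fingers move at their own pace and stop on an object; FORCE is the grip in N (left out, the last holds). Time passes only in rows, so rows that do not move let the fingers close. It gives the time, the measured TCP pose, the force and the opening at its end, in the units of the state.
- read_state(): the state, without advancing time (a new reading comes with each control period).
- camera(name): name is "scene" or "side" or "wrist"; returns (picture, depth): 420x560x3 uint8, blue, green, red; 420x560 float32, mm along the optical axis (not along the pixel's ray), 0 where there is no reading.
- get_calibration(name): a dict with "K" (3x3 intrinsics, pixels), "rvec" (rotation vector, rad) and "tvec" (3), from world to camera coordinates, as OpenCV has them; the wrist camera has in their place "T_tool_cam" (4x4, takes a point from camera to tool coordinates, whose origin is the TCP and whose axes are the flange's). Camera axes: x right, y down, z forward; pixel columns grow to the right and rows downward; lengths in mm; the calibration is good to about 2 mm. The wrist camera is an equidistant fisheye: a pixel r from the principal point sees the ray r / f radians off the axis. A picture is of the moment at which its call begins: read the wrist's pose just before it. get_calibration takes no time and is no camera call.
- r.close_job(): hands the job in, once; it reports no verdict.
The state is a dict: "t": time; "joint_positions": joint angles; "qd": joint speeds; "tau": joint torques, N m; "tcp_pos": TCP position; "ee_rot": TCP orientation; "wrist_force": force on the tool from outside, world axes, zero at the start; "ft_torque": the same for the moment, N m; "width": finger opening in mm.
Only numpy, scipy, OpenCV 4.12 (cv2) and the standard library are available. Lean on these libraries where they do the work, as an engineer would, in place of code of your own. Each camera call takes 0.05 s, during which the arm holds its last target. There are 200 camera calls.

## Working session

There is one attempt and no reset: what is moved stays moved. The work goes in short steps, Python scripts to look and compute and a shell command to move; the robot and the scene stay as the last step left them, time stands still between calls to the robot, and variables do not carry over. Pictures are saved under pics/ and viewed, about 8 in all and at most 12, crops included, and the job is handed in when it is done.

```bash
mkdir -p pics
cat > h.py <<'E'
import numpy as np, cv2
from cell import read_state, camera, get_calibration, r
def cal(n):
    c=get_calibration(n); R=cv2.Rodrigues(np.array(c['rvec'],float))[0]
    return np.array(c['K'],float),R,np.array(c['tvec'],float).ravel()
def plane(n,uv,z):
    K,R,t=cal(n); uv=np.atleast_2d(np.array(uv,float))
    d=(R.T@np.linalg.inv(K)@np.c_[uv,np.ones(len(uv))].T).T; o=-R.T@t
    return o+d*((z-o[2])/d[:,2])[:,None]
def pix(n,P):
    K,R,t=cal(n); q=(K@(R@np.atleast_2d(np.array(P,float)).T+t[:,None])).T
    return q[:,:2]/q[:,2:]
E
python3 - <<'E'
from h import *
for n in ('scene','side'):
    p,d=camera(n); cv2.imwrite(f'pics/{n}0.png',p); np.savez(f'{n}0.npz',p=p,d=d)
    K,R,t=cal(n); print(n,K[0,0],-R.T@t,R[2])
s=read_state();print(s['t'],s['tcp_pos'],s['ee_rot'],s['wrist_force'],s['width'])
E
```

```text
scene 458.657630410847 [1035.58120011  949.20776772 1319.04508275] [-0.35252374 -0.5614197  -0.74868881]
side 414.59502279741866 [-122.9252626  -609.94382301 1200.66764989] [ 0.462786    0.50343584 -0.72964475]
0.1 [ 191.00560467 -515.50901216  230.74876567] [-3.09117594e+00 -5.54142083e-01  4.93204772e-05] [ 0.43667983  0.2317102  -0.32669391] 85.38568331119846
```

View pics/scene0.png

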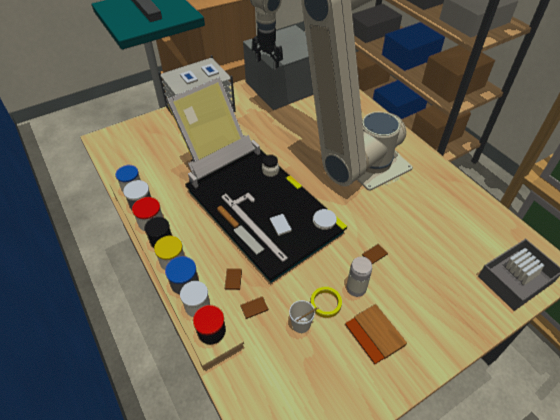

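View pics/side0.png

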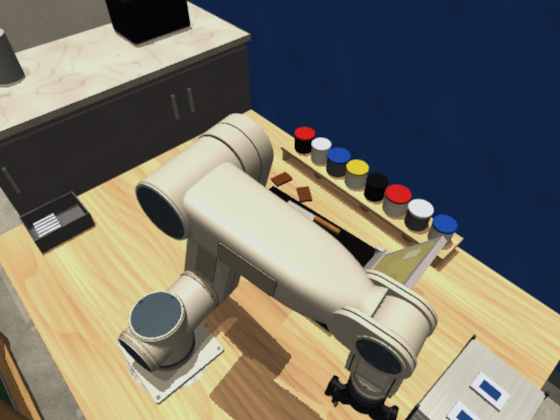

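The scene view shows the white rectangular blank near (280,224) and the round coasters at (323,219). It also shows the rail from (225,197) to (285,260), the stop near (235,200) and the jar at (270,165). Brown look-alikes lie off the press at (233,278), (255,307) and (374,254). In the side view the arm hides the press. I'll enlarge the press.

Run:
```python
from h import *
p=np.load('scene0.npz')['p']
c=cv2.resize(p[170:275,205:345],None,fx=5.6,fy=5.6,interpolation=cv2.INTER_CUBIC); cv2.imwrite('pics/crop0.png',c)
hsv=cv2.cvtColor(p,cv2.COLOR_BGR2HSV)
m=((hsv[...,2]>135)&(hsv[...,1]<60)).astype(np.uint8); w=np.zeros_like(m); w[150:275,180:350]=1; m*=w
n,l,st,ce=cv2.connectedComponentsWithStats(m)
for i in range(1,n):
    if st[i,4]>25:
        cs,_=cv2.findContours((l==i).astype(np.uint8),0,2)
        b=cv2.boxPoints(cv2.minAreaRect(cs[0])); print(i,st[i],ce[i].round(1)); print(plane('scene',b,58).round(1)[:,:2].tolist())
```

```text
1 [191 150   7  11  29] [194.  154.4]
[[623.2, -397.8], [609.1, -398.4], [619.1, -337.0], [632.8, -336.5]]
2 [189 150  61  28 681] [214.8 160.5]
[[663.0, -333.1], [406.7, -362.0], [424.5, -267.6], [672.3, -244.6]]
3 [263 165  15   6  40] [270.4 168.2]
[[421.6, -166.6], [372.1, -142.5], [384.5, -119.9], [433.5, -143.8]]
4 [188 172   9   8  31] [192.  175.8]
[[688.1, -283.7], [677.1, -289.6], [670.5, -244.8], [681.4, -239.2]]
5 [246 193   8   8  35] [249.4 196.6]
[[556.9, -69.8], [540.3, -76.9], [535.7, -36.5], [552.1, -29.7]]
6 [222 194  65  67 474] [253.5 225.7]
[[630.8, -110.2], [571.5, -135.1], [536.7, 231.4], [590.1, 246.9]]
7 [313 209  23  19 333] [324.5 217.8]
[[379.6, 116.1], [312.6, 157.7], [360.9, 223.3], [425.7, 183.2]]
8 [270 214  21  21 252] [280.  223.7]
[[534.4, 70.6], [483.2, 67.5], [496.3, 150.0], [545.9, 152.0]]
9 [234 226  29  28 271] [248.1 238.8]
[[664.8, 47.6], [635.4, 36.5], [618.6, 168.5], [646.9, 177.8]]
```

View pics/crop0.png

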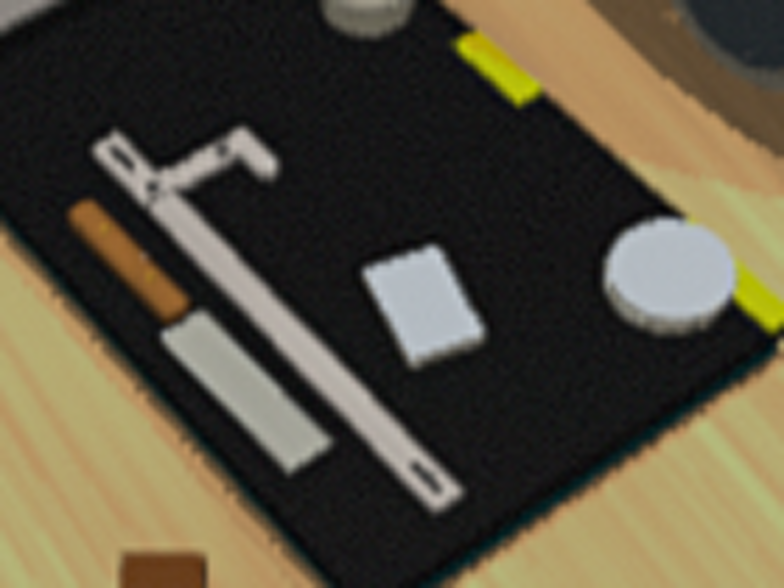

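Run:
```python
from h import *
def cp(l): return np.array([(205+(x+.5)/5.6-.5,170+(y+.5)/5.6-.5) for x,y in l])
f=lambda l,z: plane('scene',cp(l),z).round(1).tolist()
print('rail ends far end (robot side, far side), near end',f([(462,490),(432,512),(93,150),(118,131)],56))
print('rail face',f([(230,250),(300,323),(380,405)],56))
print('stop face pts',f([(180,198),(240,160)],56),'keeper tip',f([(275,165),(262,180)],56))
print('blank',f([(362,270),(437,243),(485,330),(413,360)],60))
print(get_calibration('wrist'))
```

```text
rail ends far end (robot side, far side), near end [[567.9, 239.9, 56.0], [591.0, 243.6, 56.0], [630.9, -112.7, 56.0], [609.3, -119.0, 56.0]]
rail face [[595.6, 8.8, 56.0], [587.0, 82.7, 56.0], [577.2, 162.1, 56.0]]
stop face pts [[602.0, -46.1, 56.0], [553.2, -54.3, 56.0]] keeper tip [[535.9, -38.4, 56.0], [549.5, -31.6, 56.0]]
blank [[534.4, 69.6, 60.0], [482.7, 75.8, 60.0], [494.3, 150.2, 60.0], [544.1, 146.4, 60.0]]
{'K': array([[325.1922621 ,   0.        , 281.8562487 ],
       [  0.        , 325.1922621 , 215.95855742],
       [  0.        ,   0.        ,   1.        ]]), 'T_tool_cam': array([[ 8.59309722e-04, -9.48360036e-01, -3.17194742e-01,
         8.29024989e+01],
       [ 9.99999499e-01,  9.77488522e-04, -2.13439095e-04,
         6.87517130e-02],
       [ 5.12471327e-04, -3.17194400e-01,  9.48360401e-01,
        -1.43775011e+02],
       [ 0.00000000e+00,  0.00000000e+00,  0.00000000e+00,
         1.00000000e+00]])}
```

The white rectangle at (280,224), crop (425,305), is the blank. The coasters at (324,218) are round and the look-alikes are brown. Measured:

| Item | Value | Check |
|---|---|---|
| Blank | about 51 x 76 mm | matches given size |
| Rail length | 361 mm | matches given 360 mm |
| Press yaw | about +6.6° | – |
| Blank yaw | about -8° | – |

Next I square the tool to the press and shut the fingers. Then I move above the robot side of the blank to look again.

```bash
python3 -m handwheel '[[0,0,0,0,0,6.85,-1],[0,0,0,0,0,6.85,-1],[0.0204,-0.0376,0,0,0,0,-1],[0.0204,-0.0376,0,0,0,0,-1],[0.0204,-0.0376,0,0,0,0,-1],[0.0204,-0.0376,0,0,0,0,-1],[0.0204,-0.0376,0,0,0,0,-1],[0.0204,-0.0376,0,0,0,0,-1]]' 30
python3 -m handwheel '[[0.0204,-0.0376,0,0,0,0,-1],[0.0204,-0.0376,0,0,0,0,-1],[0.0204,-0.0376,0,0,0,0,-1],[0.0204,-0.0376,0,0,0,0,-1],[0.0204,-0.0376,0,0,0,0,-1],[0.0204,-0.0376,0,0,0,0,-1],[0.0204,-0.0376,0,0,0,0,-1],[0.0204,-0.0376,0,0,0,0,-1]]'
python3 -m handwheel '[[0.0204,-0.0376,0,0,0,0,-1],[0,0,0,0,0,0,-1],[0,0,0,0,0,0,-1]]'
cat >> h.py <<'E'
def wcal():
    c=get_calibration('wrist'); s=read_state(); T=np.eye(4)
    T[:3,:3]=cv2.Rodrigues(np.array(s['ee_rot'],float))[0]; T[:3,3]=s['tcp_pos']
    return np.array(c['K'],float),T@np.array(c['T_tool_cam'],float)
def wplane(C,uv,z):
    K,T=C; uv=np.atleast_2d(np.array(uv,float)); d=(uv-K[:2,2])/K[0,0]; th=np.linalg.norm(d,axis=1)
    v=np.c_[d/th[:,None]*np.sin(th)[:,None],np.cos(th)]; w=(T[:3,:3]@v.T).T; o=T[:3,3]
    return o+w*((z-o[2])/w[:,2])[:,None]
E
python3 - <<'E'
from h import *
import pickle
s=read_state();print(s['t'],s['tcp_pos'],s['ee_rot'],s['wrist_force'],s['width'])
R=cv2.Rodrigues(np.array(s['ee_rot'],float))[0]; print(R.round(4))
C=wcal(); p,d=camera('wrist'); cv2.imwrite('pics/w1.png',p); pickle.dump((C,p,d),open('w1.pkl','wb'))
E
```

```text
t: 0.9
tcp_pos: [286.7, -275.8, 231.1]
ee_rot: [-3.136, -0.181, 0.0]
wrist_force: [1.2, -0.9, -1.1]
width: 0.2
t: 1.7
tcp_pos: [414.1, 42.0, 231.2]
ee_rot: [3.136, 0.182, 0.0]
wrist_force: [1.1, -0.9, 0.8]
width: -0.3
t: 2.0
tcp_pos: [429.7, 80.7, 230.8]
ee_rot: [3.136, 0.186, -0.002]
wrist_force: [-0.4, 1.1, 0.4]
width: 0.1
2.0 [429.67995551  80.67328967 230.81805279] [ 3.13596761e+00  1.85983083e-01 -1.91268110e-03] [-0.44079853  1.08349063  0.39806905] 0.12554586283345645
[[ 9.930e-01  1.182e-01 -1.200e-03]
 [ 1.182e-01 -9.930e-01 -2.000e-04]
 [-1.200e-03  0.000e+00 -1.000e+00]]
```

View pics/w1.png

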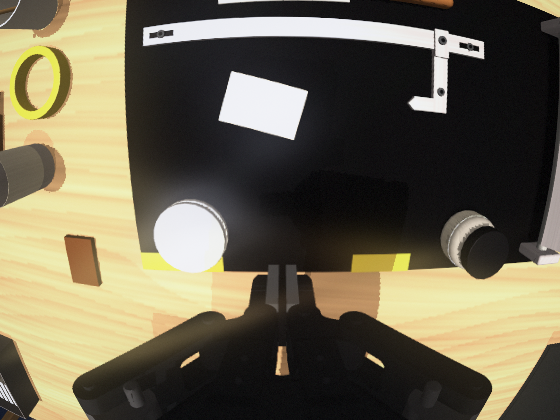

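The wrist view shows the blank with corners at about (233,71), (308,91), (295,140) and (219,120). The rail's lower edge runs from (145,45) to (484,58), the stop face is at x≈433 and the keeper tip is at (408,104).

```bash
cat >> h.py <<'E'
def wblank(C,p,lo=None):
    # white blob nearest to blank size on plane z=60 ; returns centre, long-axis yaw, dims
    g=p.min(2); m=(g>150).astype(np.uint8); n,l,st,ce=cv2.connectedComponentsWithStats(m)
    out=[]
    for i in range(1,n):
        if st[i,4]<800: continue
        c=cv2.findContours((l==i).astype(np.uint8),0,1)[0][0][:,0].astype(float)
        P=wplane(C,c,60)[:,:2]; (x,y),(a,b),an=cv2.minAreaRect(P.astype(np.float32))
        out.append((ce[i].round(),(x,y),(a,b),an))
    return out
def press(P,pk,yaw):
    c,s=np.cos(yaw),np.sin(yaw); return (np.atleast_2d(P)[:,:2]-pk)@np.array([[c,-s],[s,c]])
E
python3 - <<'E'
from h import *
import pickle
C,p,d=pickle.load(open('w1.pkl','rb'))
for o in wblank(C,p): print(o)
g=cv2.cvtColor(p,cv2.COLOR_BGR2GRAY).astype(float)
# rail robot-side edge: downward scan per column
E=[]
for u in list(range(160,425,10)):
    col=g[15:62,u]; r0=15+int(np.argmax(np.where(col>150,np.arange(47),-1)))
    k=r0; v=k+(g[k,u]-110)/(g[k,u]-g[k+1,u]+1e-6); E.append((u,v))
E=np.array(E); W=wplane(C,E,56)[:,:2]
f=np.polyfit(W[:,1],W[:,0],1); print('rail dx/dy',f, 'res',np.abs(np.polyval(f,W[:,1])-W[:,0]).max()); yaw=-np.arctan(f[0])
# stop face: left edge by row
S=[]
for v in range(56,94,4):
    row=g[v,415:450]; k=415+int(np.argmax(row>110)); u=k-(g[v,k]-110)/(g[v,k]-g[v,k-1]+1e-6); S.append((u,v))
WS=wplane(C,S,56)[:,:2]; print(WS.round(1).tolist())
c,s=np.cos(yaw),np.sin(yaw)
ex=np.array([c,s]); ey=np.array([-s,c])
xr=np.median(W@ex); ys=np.median(WS@ey); pk=ex*xr+ey*ys; print('yaw',yaw,'pocket',pk, (WS@ey).round(1))
print('keeper tip, rail ends',press(wplane(C,[(408,104),(484,58),(144,45)],56),pk,yaw))
for o in wblank(C,p): print(o[0],press(np.array(o[1]),pk,yaw))
s=read_state(); print('tcp',press(s['tcp_pos'],pk,yaw))
E
```

```text
(array([100., 224.]), (317.2313232421875, 309.1575012207031), (407.22265625, 586.7002563476562), 79.00137329101562)
(array([291.,  30.]), (596.1163330078125, 93.95635986328125), (20.133068084716797, 292.97039794921875), 6.629412651062012)
(array([444.,  70.]), (582.5569458007812, -75.66911315917969), (64.18950653076172, 108.33216857910156), 76.98220825195312)
(array([263., 105.]), (515.6317138671875, 110.07970428466797), (75.9366683959961, 49.8760986328125), 81.0301742553711)
(array([553., 217.]), (462.2256164550781, -275.5415344238281), (155.50747680664062, 41.0825309753418), 24.949283599853516)
(array([533., 268.]), (376.853271484375, -280.23944091796875), (39.2828369140625, 146.1958770751953), 0.9706846475601196)
(array([466., 304.]), (306.365478515625, -232.017333984375), (379.6263122558594, 93.93555450439453), 89.97145080566406)
(array([500., 350.]), (226.12364196777344, -297.8154296875), (59.38640594482422, 236.2092742919922), 11.026961326599121)
(array([509., 374.]), (157.2115936279297, -344.04296875), (77.82164001464844, 139.98130798339844), 8.22441577911377)
(array([ 56., 39
[... 345 characters left out ...]
6272097793169 pocket [603.9109817  -54.49992429] [-124.4 -124.1 -124.  -124.1 -124.1 -124.1 -124.3 -124.  -124.  -124.3]
keeper tip, rail ends [[-61.81152532  27.88241928]
 [  1.21516229 -65.25080885]
 [  0.93640032 295.00088801]]
[100. 224.] [[-242.63858256  394.409011  ]]
[291.  30.] [[  9.44937437 148.36015023]]
[444.  70.] [[-23.6618132  -18.55392148]]
[263. 105.] [[-68.62664599 173.69532732]]
[553. 217.] [[-166.32927808 -203.1470093 ]]
[533. 268.] [[-251.67129028 -197.92699357]]
[466. 304.] [[-316.100629   -141.86666118]]
[500. 350.] [[-403.42219337 -197.92989447]]
[509. 374.] [[-477.22387721 -235.86625217]]
[ 56. 393.] [[-537.19072385  579.90630351]]
tcp [[-157.64530703  153.61133525]]
```

Measured in the press frame: pocket at world (603.9, -54.5) with yaw 0.116. The keeper tip reads (-61.8, 27.9), against -60 and +28 expected. The blank measures 75.9 x 49.9 mm and sits at (-68.6, 173.7), turned -15.6°. These all fit the description. Next I descend on the robot side of the blank.

```bash
python3 -m handwheel '[[0.013,-0.0055,0.03,0,0,0,-1],[0.013,-0.0055,0.03,0,0,0,-1],[0.013,-0.0055,0.03,0,0,0,-1],[0,0,0.03,0,0,0,-1],[0,0,0.03,0,0,0,-1],[0,0,0.015,0,0,0,-1],[0,0,0.0125,0,0,0,-1],[0,0,0,0,0,0,-1]]'
python3 - <<'E'
from h import *
import pickle
s=read_state();print(s['tcp_pos'],s['wrist_force'],press(s['tcp_pos'],np.array([603.9,-54.5]),.11606))
C=wcal(); p,d=camera('wrist'); cv2.imwrite('pics/w2.png',p)
E
```

```text
t: 2.85
tcp_pos: [465.6, 99.1, 52.5]
ee_rot: [3.136, 0.178, -0.005]
wrist_force: [-0.5, -0.5, 0.3]
width: -0.2
[465.60395975  99.13461837  52.52580893] [-0.5299818  -0.46655104  0.27573276] [[-119.57483598  168.61568525]]
```

View pics/w2.png

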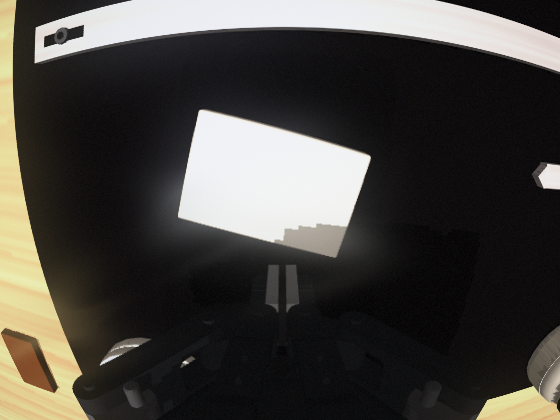

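The fingers at (282,270) are near the middle of the blank's long edge, with a gap of about 12 mm. Start pushing.

```bash
python3 -m handwheel '[[0.005,0,0,0,0,0,-1],[0.005,0,0,0,0,0,-1],[0.005,0,0,0,0,0,-1],[0.005,0,0,0,0,0,-1],[0.005,0,0,0,0,0,-1],[0.005,0,0,0,0,0,-1],[0.005,0,0,0,0,0,-1],[0.003,0,0,0,0,0,-1]]'
cat > look.py <<'E'
from h import *
import sys
pk=np.array([603.9,-54.5]); yaw=.11606
s=read_state();print(s['t'],s['tcp_pos'].round(1) if hasattr(s['tcp_pos'],'round') else s['tcp_pos'],np.round(s['wrist_force'],1),'tcp press',press(s['tcp_pos'],pk,yaw).round(1))
C=wcal(); p,d=camera('wrist'); cv2.imwrite(f'pics/{sys.argv[1]}.png',p)
g=p.min(2)
W=lambda c:press(wplane(C,c,60),pk,yaw)
cs=cv2.findContours((g>90).astype(np.uint8),0,1)[0]
for c in cs:
    if cv2.contourArea(c)<3000: continue
    P=W(c[:,0].astype(float)); P=P[np.abs(P).max(1)<400]
    rr=cv2.minAreaRect(P.astype(np.float32)); print(np.round(rr[0],1),np.round(rr[1],1),round(rr[2],2),c[:,0].mean(0).round())
E
python3 look.py w3
```

```text
t: 3.7
tcp_pos: [505.0, 105.2, 53.7]
ee_rot: [-3.136, -0.182, 0.0]
wrist_force: [0.4, -0.0, 0.5]
width: 0.4
3.7 [505.  105.2  53.7] [ 0.4 -0.   0.5] tcp press [[-79.7 170.1]]
[-41.3 180.3] [78.1 51.3] 87.68 [261. 209.]
[ 10.1 155. ] [ 20.1 277.2] 0.01 [299. 104.]
[ 48.6 154.7] [ 22.7 124.1] 1.34 [314.  18.]
[-81.7 355.2] [ 88.6 335.2] 89.8 [ 22. 227.]
```

```bash
python3 -m handwheel '[[0.004,0,0,0,0,0,-1],[0.004,0,0,0,0,0,-1],[0.004,0,0,0,0,0,-1],[0.003,0,0,0,0,0,-1],[0.002,0,0,0,0,0,-1],[0.001,0,0,0,0,0,-1],[0.001,0,0,0,0,0,-1],[0,0,0,0,0,0,-1]]'; python3 look.py w4
```

```text
t: 4.55
tcp_pos: [522.0, 107.5, 53.5]
ee_rot: [-3.136, -0.182, 0.004]
wrist_force: [-7.0, 1.5, 2.4]
width: -0.1
4.55 [522.  107.5  53.5] [-7.   1.5  2.4] tcp press [[-62.6 170.3]]
[-15.8 153.5] [ 72.4 280. ] 0.06 [287. 165.]
[ 53.3 154.7] [ 30.5 124.1] 1.22 [313.  41.]
[-72. 338.] [ 87.4 342. ] 75.26 [ 27. 230.]
```

The -7 N reaction shows the blank meets the rail. I press 1 mm more, back off, and look.

```bash
python3 -m handwheel '[[0.001,0,0,0,0,0,-1],[0,0,0,0,0,0,-1],[0,0,0,0,0,0,-1],[-0.004,0,0,0,0,0,-1],[-0.015,0,0,0,0,0,-1],[-0.02,0,-0.02,0,0,0,-1],[-0.02,0,-0.04,0,0,0,-1],[0,0,0,0,0,0,-1]]'; python3 look.py w5
```

```text
t: 5.4
tcp_pos: [466.1, 100.5, 117.9]
ee_rot: [3.136, 0.182, 0.01]
wrist_force: [0.7, -0.4, -0.6]
width: -0.2
5.4 [466.1 100.5 117.9] [ 0.7 -0.4 -0.6] tcp press [[-118.9  170. ]]
[-310.4 -110. ] [299.6 130.6] 33.98 [515. 358.]
[-15.8 148.1] [291.9  70.9] 89.98 [299.  65.]
[-142.3  309.2] [439.3 181.1] 0.06 [ 69. 232.]
```

View pics/w5.png

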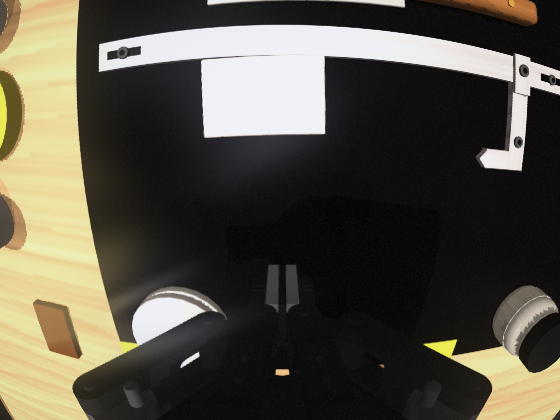

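The blank now lies flush against the rail, with corners at about (202,60), (325,55), (325,134) and (205,137). The stop and keeper at (500,110) are clear.

Run:
```python
from h import *
C=wcal(); print(press(wplane(C,[(202,60),(325,56),(325,134),(205,137)],60),np.array([603.9,-54.5]),.11606).round(1))
R=cv2.Rodrigues(np.array(read_state()['ee_rot'],float))[0]; print(R.round(4))
```

```text
[[ -1.6 219.1]
 [ -0.4 144.1]
 [-49.1 143.7]
 [-50.4 218. ]]
[[ 9.933e-01  1.154e-01  5.500e-03]
 [ 1.154e-01 -9.933e-01  1.000e-04]
 [ 5.400e-03  6.000e-04 -1.000e+00]]
```

```bash
python3 -m handwheel '[[0,-0.038,0,0,0,0,-1],[0,-0.037,0,0,0,0,-1],[0.032,0,0,0,0,0,-1],[0.032,0,0,0,0,0,-1],[0.031,0,0.01,0,0,0,-1],[0,0,0.025,0,0,0,-1],[0,0,0.025,0,0,0,-1],[0,0,0.0045,0,0,0,-1]]'; python3 -m handwheel '[[0,0,0,0,0,0,-1]]'; python3 look.py w6|head -1
```

```text
t: 6.25
tcp_pos: [555.7, 170.0, 52.3]
ee_rot: [-3.116, -0.224, -0.006]
wrist_force: [-19.9, -0.5, 76.1]
width: -0.3
t: 6.35
tcp_pos: [555.5, 169.7, 52.9]
ee_rot: [-3.117, -0.224, -0.007]
wrist_force: [-10.7, -0.7, 41.4]
width: -0.3
6.35 [555.5 169.7  52.9] [-10.7  -0.7  41.4] tcp press [[-22.1 228.3]]
```

Unexpected 41–76 N upward: I look before anything else.

View pics/w6.png

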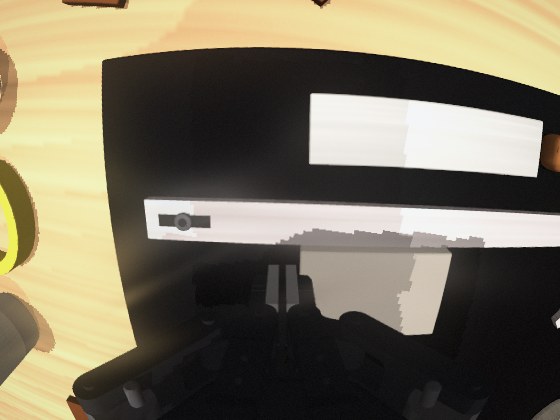

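Run:
```python
from h import *
s=read_state();print({k:np.round(s[k],3) for k in s})
print(cv2.Rodrigues(np.array(s['ee_rot'],float))[0].round(4))
```

```text
{'t': np.float64(6.4), 'joint_positions': array([ 0.144,  0.413, -0.226,  0.927,  0.016,  3.142]), 'qd': array([-0.   ,  0.   , -0.001,  0.001, -0.002, -0.002]), 'tau': array([ -0.969, -39.312,  21.931,  -4.152,   0.202,   0.05 ]), 'tcp_pos': array([555.517, 169.638,  52.924]), 'ee_rot': array([-3.117, -0.224, -0.007]), 'wrist_force': array([-11.43 ,  -1.797,  41.54 ]), 'ft_torque': array([-0.497,  2.119, -0.078]), 'width': np.float64(0.11)}
[[ 0.9897  0.1432  0.0031]
 [ 0.1431 -0.9896  0.0169]
 [ 0.0055 -0.0163 -0.9999]]
```

Joint 6 sits at its 3.14 limit, so the row's y-shift was cut short: the finger came down at y=228, on the blank's end edge. I lift straight up, untilt, and turn the tool about 3.3° off the limit.

```bash
python3 -m handwheel '[[0,0,-0.01,0,0,0,-1],[0,0,-0.02,0,0,0,-1],[0,0,-0.03,0,0,0,-1],[0,0,0,0,0,-3.3,-1],[0,0,0,-0.98,-0.3,0,-1],[0,0,0,0,0,0,-1]]'
python3 - <<'E'
from h import *
s=read_state();print(np.round(s['joint_positions'],3),cv2.Rodrigues(np.array(s['ee_rot'],float))[0].round(4).tolist())
E
python3 look.py w7
```

```text
t: 7.0
tcp_pos: [553.8, 168.3, 108.1]
ee_rot: [3.124, 0.313, -0.009]
wrist_force: [0.1, 0.3, -0.1]
width: 0.1
[ 1.510e-01  3.720e-01 -1.340e-01  1.070e+00 -2.000e-03  3.093e+00] [[0.9801, 0.1985, -0.0058], [0.1985, -0.9801, -0.0029], [-0.0062, 0.0017, -1.0]]
7.0 [553.8 168.3 108.1] [ 0.1  0.3 -0.1] tcp press [[-23.9 227.1]]
[-14.5 149.1] [292.2  72.5] 89.96 [361. 212.]
[ 55.  156.6] [ 31.2 126. ] 1.2 [396. 131.]
[ 11.8 214.4] [301.5 413.1] 7.65 [188. 142.]
```

View pics/w7.png

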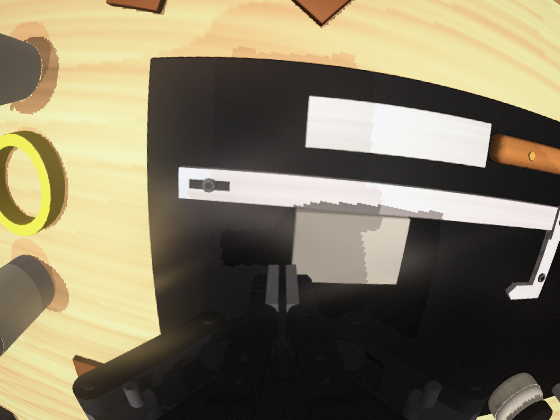

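The blank is still flat and against the rail. Its +y end edge is at (294,215)–(290,262), and its far end is at (410,222)–(398,284).

Run:
```python
from h import *
C=wcal(); print(press(wplane(C,[(295,208),(293,262),(410,217),(398,284)],60),np.array([603.9,-54.5]),.11606).round(1))
```

```text
[[ 1.000e-01  2.212e+02]
 [-3.700e+01  2.189e+02]
 [ 7.000e-01  1.450e+02]
 [-4.980e+01  1.419e+02]]
```

```bash
python3 -m handwheel '[[0.0072,-0.0145,0,0,0,0,-1],[0,0,0,0,0,0,-1]]'; python3 look.py w8|head -1; python3 -m handwheel '[[0,0,0.02,0,0,0,-1],[0,0,0.02,0,0,0,-1],[0,0,0.01,0,0,0,-1],[0,0,0.0045,0,0,0,-1],[0,0,0,0,0,0,-1]]'; python3 look.py w9|head -1
```

```text
t: 7.25
tcp_pos: [558.5, 185.4, 108.5]
ee_rot: [3.125, 0.316, -0.008]
wrist_force: [0.5, 0.0, 0.1]
width: 0.1
7.25 [558.5 185.4 108.5] [0.5 0.  0.1] tcp press [[-17.3 243.5]]
t: 7.8
tcp_pos: [557.8, 183.7, 54.4]
ee_rot: [3.124, 0.315, -0.008]
wrist_force: [0.6, -0.1, 0.2]
width: -0.0
7.8 [557.8 183.7  54.4] [ 0.6 -0.1  0.2] tcp press [[-18.2 241.9]]
```

Clear of contact. I push along the rail, then square the tool once joint 6 allows.

```bash
python3 -m handwheel '[[-0.0004,0.005,0.001,0,0,0,-1],[-0.0004,0.005,0,0,0,0,-1],[-0.0004,0.005,0,0,0,0,-1],[-0.0004,0.005,0,0,0,0,-1],[-0.0004,0.005,0,0,0,0,-1],[-0.0004,0.005,0,0,0,0,-1],[-0.0004,0.005,0,0,0,0,-1],[-0.0004,0.003,0,0,0,0,-1]]'; python3 look.py w10;  python3 - <<'E'
from h import *
s=read_state();print(np.round(s['joint_positions'],3),cv2.Rodrigues(np.array(s['ee_rot'],float))[0].round(4)[:,0])
E
```

```text
t: 8.65
tcp_pos: [562.5, 145.3, 53.8]
ee_rot: [3.124, 0.315, -0.007]
wrist_force: [0.5, 0.3, 0.5]
width: -0.2
8.65 [562.5 145.3  53.8] [0.5 0.3 0.5] tcp press [[-18.  203.2]]
[-13.7 159.6] [269.8  72.2] 89.57 [334. 245.]
[ 55.3 156.3] [ 30.6 124.3] 1.21 [382. 146.]
[  4.9 231. ] [278.6 357.8] 4.64 [199. 126.]
[ 1.09e-01  4.19e-01 -2.13e-01  9.44e-01 -2.00e-03  3.05e+00] [ 0.9799  0.1994 -0.0046]
```

View pics/w10.png

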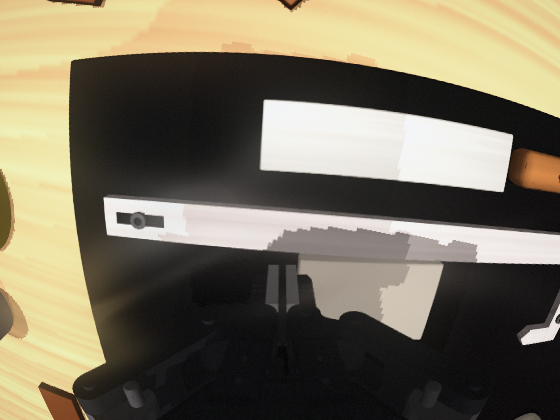

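The finger at (290,285) bears on the blank's end face at (300,265), and the blank still touches the rail with no visible gap. Continue, squaring the tool.

```bash
python3 -m handwheel '[[-0.0004,0.005,0,0,0,0,-1],[-0.0004,0.005,0,0,0,0,-1],[-0.0004,0.005,0,0,0,0,-1],[0,0,0,0,0,2.4,-1],[0,0,0,0,0,2.4,-1],[0.0002,0.005,0,0,0,0,-1],[0.0002,0.005,0,0,0,0,-1],[0.0002,0.005,0,0,0,0,-1]]'; python3 look.py w11;  python3 - <<'E'
from h import *
s=read_state();print(np.round(s['joint_positions'],3),cv2.Rodrigues(np.array(s['ee_rot'],float))[0].round(4)[:,0])
E
```

```text
t: 9.5
tcp_pos: [566.7, 115.5, 53.8]
ee_rot: [3.134, 0.186, -0.007]
wrist_force: [0.9, 0.2, 0.3]
width: -0.3
9.5 [566.7 115.5  53.8] [0.9 0.2 0.3] tcp press [[-17.3 173.2]]
[ -9.5 149.6] [290.8  79.2] 86.41 [309. 239.]
[ 55.3 154.6] [ 30.7 124.3] 1.28 [318. 137.]
[ 47.6 264.7] [240.2 505.9] 38.9 [182. 128.]
[ 5.60e-02  4.15e-01 -2.19e-01  9.41e-01 -2.00e-03  3.08e+00] [ 0.9931  0.1174 -0.0043]
```

```bash
python3 -c "
import cv2; p=cv2.imread('pics/w11.png'); cv2.imwrite('pics/w11c.png',cv2.resize(p[180:370,230:510],None,fx=2.5,fy=2.5))"
```

```text
(no output)
```

View pics/w11c.png

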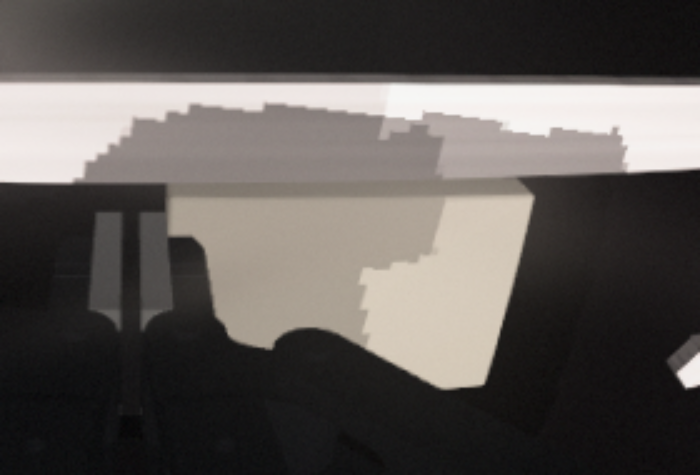

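The blank's rail-side top edge runs from crop (168,196) to (533,193), roughly parallel to the rail. I check the numbers.

Run:
```python
from h import *
C=wcal(); q=np.array([(168,196),(533,193),(485,384)])/2.5+[230,180]; pk=np.array([603.9,-54.5])
print(press(wplane(C,q,60),pk,.11606).round(1), press(wplane(C,np.array([(75,183),(620,172)])/2.5+[230,180],56),pk,.11606).round(1))
```

```text
[[ -1.3 165.6]
 [ -2.5  89.9]
 [-52.3  90.1]] [[ -0.5 183.3]
 [ -0.4  65.3]]
```

The leading end is 1–2 mm off the rail. I shift the contact 5 mm towards the robot, lean the tool 0.7° into the rail, and continue.

```bash
python3 -m handwheel '[[0,-0.002,0,0,0,0,-1],[-0.005,0,0,0,0,-0.7,-1],[0,0.004,0,0,0,0,-1],[0.0003,0.005,0,0,0,0,-1],[0.0003,0.005,0,0,0,0,-1],[0.0003,0.005,0,0,0,0,-1],[0.0003,0.005,0,0,0,0,-1],[0,0,0,0,0,0,-1]]'
cat > corners.py <<'E'
from h import *
import sys
pk=np.array([603.9,-54.5]); yaw=.11606
s=read_state(); C=wcal(); p,d=camera('wrist'); cv2.imwrite(f'pics/{sys.argv[1]}.png',p)
print('tcp',press(s['tcp_pos'],pk,yaw).round(1),np.round(s['wrist_force'],1),'t',s['t'])
g=cv2.GaussianBlur(p,(0,0),.7).min(2); uu,vv=np.meshgrid(np.arange(560),np.arange(420))
P=press(wplane(C,np.c_[uu.ravel(),vv.ravel()],60),pk,yaw)
# sample brightness on a rectified press-frame grid at z=60 via inverse lookup
from scipy.interpolate import LinearNDInterpolator
k=(np.abs(P[:,0])<90)&(P[:,1]>-30)&(P[:,1]<260)
f=LinearNDInterpolator(P[k],g.ravel()[k])
def edge(ax,fixed,lo,hi):  # strongest bright->dark change going lo->hi
    t=np.linspace(lo,hi,int(abs(hi-lo)*4)+1); out=[]
    for q in fixed:
        pts=np.c_[np.full_like(t,q),t] if ax==1 else np.c_[t,np.full_like(t,q)]
        v=f(pts); dv=v[:-4]-v[4:]; i=int(np.nanargmax(dv)); out.append((q,round(t[i+2],1),round(float(dv[i]))))
    return out
yc=float(sys.argv[2])
print('lead end',edge(1,[-42,-34,-25,-16,-8],yc-20,yc-55))
print('robot side',edge(0,[yc-30,yc-20,yc-10,yc,yc+15],-35,-65))
print('rail side',edge(0,[yc-34,yc-20,yc,yc+20,yc+34],-12,3))
E
python3 corners.py w12 106
```

```text
t: 10.35
tcp_pos: [565.9, 93.1, 53.8]
ee_rot: [3.133, 0.202, -0.007]
wrist_force: [-0.1, -0.3, 0.2]
width: -0.1
tcp [[-20.6 151. ]] [-0.1 -0.3  0.2] t 10.35
lead end [(-42, np.float64(68.0), 95), (-34, np.float64(68.2), 99), (-25, np.float64(68.0), 88), (-16, np.float64(68.0), 78), (-8, np.float64(68.0), 82)]
robot side [(76.0, np.float64(-50.0), 87), (86.0, np.float64(-50.0), 98), (96.0, np.float64(-44.2), 79), (106.0, np.float64(-38.0), 70), (121.0, np.float64(-40.5), 39)]
rail side [(72.0, np.float64(-0.2), 40), (86.0, np.float64(-0.5), 38), (106.0, np.float64(-0.2), 20), (126.0, np.float64(-0.2), 22), (140.0, np.float64(-0.2), 22)]
```

Flush and square: centre (-25.1, 106), lead end uniform at 68.0. Continue in the same way.

```bash
python3 -m handwheel '[[0.0002,0.005,0,0,0,0,-1],[0.0002,0.005,0,0,0,0,-1],[0.0002,0.005,0,0,0,0,-1],[0.0002,0.005,0,0,0,0,-1],[0.0002,0.005,0,0,0,0,-1],[0.0002,0.005,0,0,0,0,-1],[0,0,0,0,0,0,-1]]'; python3 corners.py w13 76
```

```text
t: 11.1
tcp_pos: [570.9, 63.5, 53.9]
ee_rot: [3.133, 0.202, -0.007]
wrist_force: [-0.6, -0.4, 1.1]
width: -0.3
tcp [[-19.1 121. ]] [-0.6 -0.4  1.1] t 11.1
lead end [(-42, np.float64(38.0), 89), (-34, np.float64(38.2), 95), (-25, np.float64(38.2), 87), (-16, np.float64(38.0), 81), (-8, np.float64(38.2), 77)]
robot side [(46.0, np.float64(-50.0), 89), (56.0, np.float64(-49.2), 80), (66.0, np.float64(-42.8), 79), (76.0, np.float64(-36.5), 92), (91.0, np.float64(-39.0), 37)]
rail side [(42.0, np.float64(-0.5), 40), (56.0, np.float64(-0.2), 37), (76.0, np.float64(-0.2), 20), (96.0, np.float64(-0.2), 23), (110.0, np.float64(-0.2), 23)]
```

```bash
python3 -m handwheel '[[0,0.005,0,0,0,0,-1],[0,0.005,0,0,0,0,-1],[0,0.005,0,0,0,0,-1],[0,0.005,0,0,0,0,-1],[0,0.005,0,0,0,0,-1],[0,0.005,0,0,0,0,-1],[0,0.004,0,0,0,0,-1],[0,0,0,0,0,0,-1]]'; python3 -m handwheel '[[0,0.002,0,0,0,0,-1],[0,0.001,0,0,0,0,-1],[0,0.001,0,0,0,0,-1],[0,0,0,0,0,0,-1]]'; python3 corners.py w14 39
```

```text
t: 11.95
tcp_pos: [575.3, 29.9, 54.0]
ee_rot: [3.133, 0.203, -0.007]
wrist_force: [0.1, -0.3, -0.3]
width: -0.0
t: 12.35
tcp_pos: [575.7, 26.5, 54.0]
ee_rot: [3.133, 0.204, -0.007]
wrist_force: [-0.0, 0.6, -0.3]
width: 0.2
tcp [[-18.7  83.8]] [-0.   0.6 -0.3] t 12.35
lead end [(-42, np.float64(-14.0), 68), (-34, np.float64(-14.2), 68), (-25, np.float64(-14.0), 67), (-16, np.float64(-14.0), 63), (-8, np.float64(-14.0), 41)]
robot side [(9.0, np.float64(-55.0), 61), (19.0, np.float64(-48.5), 77), (29.0, np.float64(-42.2), 81), (39.0, np.float64(-36.0), 84), (54.0, np.float64(-38.8), 48)]
rail side [(5.0, np.float64(-0.5), 38), (19.0, np.float64(-0.2), 37), (39.0, np.float64(-0.5), 20), (59.0, np.float64(-0.2), 22), (73.0, np.float64(-0.5), 23)]
```

Centre is at about y=39. I push in 1 mm steps until the force shows the stop.

```bash
python3 -m handwheel '[[0,0.001,0,0,0,0,-1],[0,0,0,0,0,0,-1]]'; python3 -m handwheel '[[0,0.001,0,0,0,0,-1],[0,0,0,0,0,0,-1]]'
```

```text
t: 12.6
tcp_pos: [575.8, 25.6, 54.0]
ee_rot: [3.133, 0.204, -0.007]
wrist_force: [-1.1, 0.2, -0.1]
width: 0.2
t: 12.8
tcp_pos: [575.9, 25.0, 54.0]
ee_rot: [3.134, 0.204, -0.007]
wrist_force: [0.4, 3.8, 0.6]
width: -0.0
```

```bash
python3 -m handwheel '[[0,0.001,0,0,0,0,-1],[0,0,0,0,0,0,-1],[0,0,0,0,0,0,-1]]';  python3 -m handwheel '[[0,-0.003,0,0,0,0,-1],[0,-0.02,0,0,0,0,-1],[0,-0.02,-0.03,0,0,0,-1],[-0.03,0,-0.04,0,0,0,-1],[-0.04,0,-0.03,0,0,0,-1],[-0.04,0,0,0,0,0,-1],[0,0,0,0,0,0,-1]]'; python3 corners.py w15 38
```

```text
t: 13.1
tcp_pos: [575.8, 24.8, 53.9]
ee_rot: [-3.134, -0.205, 0.007]
wrist_force: [0.0, 7.6, 1.2]
width: 0.0
t: 13.8
tcp_pos: [457.8, 52.0, 155.5]
ee_rot: [3.132, 0.203, -0.007]
wrist_force: [-1.2, 0.1, -1.0]
width: -0.2
tcp [[-132.8  122.7]] [-1.2  0.1 -1. ] t 13.8
lead end [(-42, np.float64(-14.2), 115), (-34, np.float64(-14.5), 105), (-25, np.float64(-14.2), 94), (-16, np.float64(-14.5), 103), (-8, np.float64(-14.5), 63)]
robot side [(8.0, np.float64(-49.5), 114), (18.0, np.float64(-49.5), 112), (28.0, np.float64(-49.5), 108), (38.0, np.float64(-49.5), 110), (53.0, np.float64(-49.5), 112)]
rail side [(4.0, np.float64(-0.2), 6), (18.0, np.float64(0.0), 7), (38.0, np.float64(0.2), 7), (58.0, np.float64(-0.5), 3), (72.0, np.float64(-0.5), 2)]
```

View pics/w15.png

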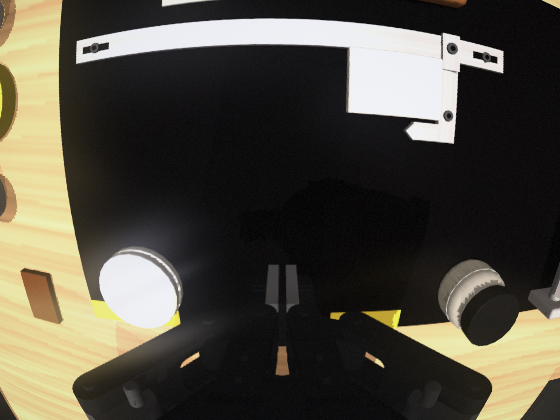

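The blank sits in the pocket, from (348,50) to (440,118). It is flush with the rail and the stop, and its robot-side edge is uniform at -49.5 mm. I check the trailing end, then hand in.

Run:
```python
from h import *
C=wcal(); print(press(wplane(C,[(348.5,60),(348.5,80),(348.5,100)],60),np.array([603.9,-54.5]),.11606).round(1))
r.close_job()
```

```text
[[ -7.8  75.8]
 [-23.   75.5]
 [-37.9  75.1]]
the job is handed in; nothing more can be done
```

The blank is in the corner pocket, flush with rail and stop by my last measurements. I handed the job in at about 13.8 s of the 64 s; it reports no verdict. With the fingers shut, I pushed the blank squarely onto the rail, then slid it along the rail by its end face until the stop pushed back with 7.6 N.

**Last checks (wrist camera, pocket frame):**

| Check | Measured | When home |
|---|---|---|
| Robot-side edge | x = -49.5 mm at all five points along it | -50 mm |
| Trailing end | y = 75.1 to 75.8 mm | 76 mm |
| Centre, from these edges | about (-24.7, 37.5) mm | (-25, 38) mm |

- **On the way:** with its centre at y = 106 and again at y = 76, the blank measured square and within 0.5 mm of the rail.
- **Squareness:** the robot-side edge reads square to the rail. The trailing end's spread would mean about 0.02 rad, inside the 0.045 limit; those points were picked by hand.
- **Other things:** I did not measure the jar, coasters or other items again; in the last picture I saw no sign that the jar or coasters had moved.

**What went wrong:** joint 6 reached its range limit on the way to the blank's end, so the shift was cut short. The finger came down at the end edge with up to 76 N upward at the wrist, below the 120 N limit. I lifted off and turned the tool; the blank still lay flat against the rail. One hand-picked reading then suggested about 0.06 rad of skew, but later ones did not.

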